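Index the gearbox assembly table by one hole

ROBOT

A 6-joint arm with a two-finger parallel gripper is mounted at the origin on the work surface. World frame = base frame: x ahead of the robot, y to its left, z up, the work surface at z = 0. Lengths are in m, angles in rad, forces in N, time in s.
With the tool pointing down it reaches from about 0.4 to 0.825 m from the base axis. Payload 7 kg.
Tool frame: the origin (TCP) lies between the finger pads; the fingertips stand 11 mm ahead of it and the grasp point (between the pads) lies 8 mm behind it; x points along the fingers, z is the direction in which the jaws open and shut, and the axes are right-handed (so a half turn about x gives the same grasp; the last joint's range is limited). The gripper opens to 88 mm and grips with 3 to 60 N. Pads are 19 mm wide; open, the fingers measure 130 mm over their backs; the gripper's body (78 mm by 193 mm) begins 47 mm behind the grasp point.
Start: joints at [-0.933, 0.359, 0.012, 0, -1.224, -0.288], TCP at [0.231, -0.634, 0.238] pointing down, gripper open.
Joint ranges: [-3.07, 3.07], [-1.43, 2.12], [-1.02, 1.25], [-3.03, 1.67], [-3.05, -0], [-3.03, 3.03]. Speed limits (rad/s): [2.39, 2.39, 3.01, 3.14, 3.14, 3.14].

INTERFACE

Orientations are given as [roll, pitch, yaw] about the fixed x, y, z axes, in that order (R = Rz(yaw) Ry(pitch) Rx(roll)).
In Python, from station import arm gives the robot as it stands.
- The arm moves only by the tool jog_arm, never from a script. Its argument "motion" is a list of rows, each an object of numbers: "dx", "dy", "dz": the shift along the tool's x, y, z in m; "twist": the turn about the tool's x in degrees. In form: [{"dx": .., "dy": .., "dz": .., "twist": ..}, ...]. A call has 1 to 20 rows; each row is the pose to reach, as a shift and turn from the pose commanded when the call began, along the tool's axes at that moment; what a row does not reach only later rows make up. A row lasts 1/12 s, in which the tool goes at most 41.7 mm and 7.16 degrees, less where a joint would pass 70% of its speed; a pose out of reach is approached as far as the arm can. A call with a gripper value outside its range is refused whole. "gripper" is the finger opening in m, from 0 to 0.0876, set as the call begins (left out, the last holds). The fingers move at their own pace and stop on an object; "newtons" is the grip in N (left out, the last holds). Time passes only in rows, so rows that repeat a pose let the fingers close. It gives the time, the measured TCP pose, the force and the opening at its end, in the units of the state.
- arm.get_state(): the state, without advancing time (a new reading comes with each control period).
- arm.grab_frame(name): name is "scene" or "top" or "wrist"; returns the picture (400x640x3 uint8, red, green, blue); there is no depth.
- arm.camera_model(name): a dict with "camera_matrix" (3x3 intrinsics, pixels), "eye" and "attitude" of the camera in the world. Camera axes: x right, y down, z forward; pixel columns grow to the right and rows downward; lengths in m; the calibration is good to about 2 mm. A picture is of the moment at which its call begins: read the wrist's pose just before it. camera_model takes no time and is no camera call; for the wrist camera it gives the pose at the moment of the call.
- arm.job_done(): hands the job in, once; it reports no verdict.
The state is a dict: "t": time; "q": joint angles; "qd": joint speeds; "joint_efforts": joint torques, N m; "eef_pos": TCP position; "ee_rot": TCP orientation; "force": force on the tool from outside, world axes, zero at the start; "moment": the same for the moment, N m; "width": finger opening in m.
Only numpy, scipy, OpenCV 4.12 (cv2) and the standard library are available. Lean on these libraries where they do the work, as an engineer would, in place of code of your own. Each camera call takes 0.05 s, during which the arm holds its last target.

TASK

Index the rotary table that carries the gear and shaft: with a fingertip press its indexing plunger in (the dished round head on the arm at the table's rim), and keeping it pressed turn the table anticlockwise, seen from above, to the next hole, not past it, and let the plunger come fully out again so that its pin locks in that hole. Press and push only, without squeezing or hammering: nothing is grasped or lifted, the loose bearing stays on the table and rides along, and the things on the bench around it are left where they are.

Things in the scene. Friction and masses are not known exactly. Their poses are not given: they have to be found in the camera images.
- index_base: Fixed base of the rotary table, grey pedestal 202 mm across with a steel index plate on it, 278 mm across, plate top 42 mm above the bench. Origin: on the table's vertical turning axis, at bench level; z up. The base's own x axis points from the turning axis to the hole the pin is in at the start. The plate has 8 square holes, 12 mm wide, every 45 degrees on a circle of 118 mm radius. Base position and yaw vary.
- turntable (a joint): Turning angle of the dark steel table (200 mm across, top 60 mm above the bench) about the vertical axis through the base's origin, rad; 0 at the start with the pin in its hole, grows anticlockwise seen from above; the next hole anticlockwise is at 0.785 (45 degrees). It turns with light friction (about 1 N at the plunger) and stays where it is left. A gear 80 mm across with an upright shaft up to 148 mm above the bench, 28 mm thick, is clamped near its middle.
- plunger (a joint): Travel of the indexing plunger, m: 0 fully out, 0.017 at its stop; grows as the head is pressed straight down. Its spring pushes back with about 4 N at the start and 10 N at the stop. From 0.014 on the pin is below the index plate and the table can turn; at less the pin locks the table. The pin has a round nose and centres itself in a hole if released within about 3 mm of it; released elsewhere it rubs under the plate until it comes to a hole.
- plunger_top (a point): Middle of the dish floor on top of the plunger's black round head; it rides with the table, 152 mm from the turning axis, 88 mm above the bench when fully out. The head is 52 mm across below and 48 mm at the rim; the rim stands 4 mm above the dish floor, which is 42 mm across. The head stands on a stem in a bush 35 mm across, carried by a two-bar arm of the table; the pin sits 34 mm nearer the axis than the head, seen between the two bars.
- hole0 (a point): Mouth of the hole the pin is in at the start, top of the index plate (42 mm above the bench, 118 mm from the axis). Fixed with the base.
- hole1 (a point): Mouth of the next hole anticlockwise, where the pin has to end (42 mm above the bench, 118 mm from the axis). Fixed with the base.
- bearing: Loose steel bearing ring lying on the rotary table near its rim, 42 mm across, 22 mm bore, 15 mm high; origin at the centre of its underside, 60 mm above the bench. It rides round with the table.
- socket: Loose steel socket standing on the bench just outside the plunger's path, 26 mm across, 38 mm high; origin under its centre.
- spacer: Loose dark steel spacer ring on the bench, 40 mm across, 22 mm high; origin under its centre.
- spare_gear: Loose spare gear on the bench, 64 mm across, 24 mm high with its hub; origin under its centre.
- screwdriver: Loose screwdriver lying on the bench, 180 mm long, orange handle; handle towards its own -x.
- grease_jar: Loose grease jar on the bench, 60 mm across, 55 mm high; origin under its centre.
- bolt_sleeve: Loose brass sleeve standing on the bench, 24 mm across, 45 mm high; origin under its centre.
- wrench: Loose wrench lying on the bench to the robot's right, 160 mm long, along its own x.

How it is judged:
By the outcome, as a careful person would: the job done as asked, in the order asked, and still so for the second after the job is handed in, with the robot touching nothing.
It also fails if it takes over 38 s, if anything falls off the work surface, if the arm or the gripper's body presses on something with over 40 N, if the wrist force passes 120 N, or if a joint passes its speed limit or range.

## Working session

There is one attempt and no reset: what is moved stays moved. The work goes in short steps, Python scripts to look and compute and a tool call to move; the robot and the scene stay as the last step left them, time stands still between calls to the robot, and variables do not carry over. Pictures are saved under pics/ and viewed, and the job is handed in when it is done.

Besides the shell and the picture viewer there is one more tool, called after "Request:" as a command line: name --argument value ..., lists and objects as JSON in quotes. jog_arm: Moves the arm, as the interface text tells. Its arguments: {"type":"object","properties":{"motion":{"type":"array"},"gripper":{"type":"number"},"newtons":{"type":"number"}},"required":["motion"]}

```bash
ls; mkdir -p pics
python3 - <<'E'
from station import arm
import cv2
print(arm.get_state())
for n in ["scene","top"]:
    cv2.imwrite(f"pics/{n}0.png",arm.grab_frame(n)[:,:,::-1]); print(n,arm.camera_model(n))
E
```

```text
pics
{'t': 0.0, 'q': array([-9.32893015e-01,  3.59392651e-01,  1.10721847e-02, -3.74356785e-04,
       -1.22410510e+00, -2.88130898e-01]), 'qd': array([-2.59763984e-05, -8.44639452e-04,  2.93672854e-04, -1.49137690e-03,
       -9.97173561e-04, -1.19769786e-03]), 'joint_efforts': array([ 8.84177389e-04, -5.82721925e+01,  2.93060660e+01,  6.99704200e+00,
        7.00753473e-03, -1.58020171e-04]), 'eef_pos': array([ 0.23115375, -0.63368493,  0.23662039]), 'ee_rot': array([0.07542516, 1.5691295 , 1.99586641]), 'force': array([ 0.27482075, -0.15548189,  0.17534514]), 'moment': array([-0.02323873, -0.00569697,  0.00273792]), 'width': 0.08731621455275042}
scene {'camera_matrix': array([[454.23713814,   0.        , 317.98586006],
       [  0.        , 454.23713814, 196.8805896 ],
       [  0.        ,   0.        ,   1.        ]]), 'eye': array([ 1.30218175, -0.48511436,  0.61752246]), 'attitude': array([-2.13078185,  0.02189784,  0.99097494])}
top {'camera_matrix': array([[491.80327546,   0.        , 317.83687867],
       [  0.        , 491.80327546, 198.49561491],
       [  0.        ,   0.        ,   1.        ]]), 'eye': array([ 0.52664041, -0.02350187,  1.36716425]), 'attitude': array([-3.12030789,  0.003975  , -1.54506579])}
```

View pics/top0.png

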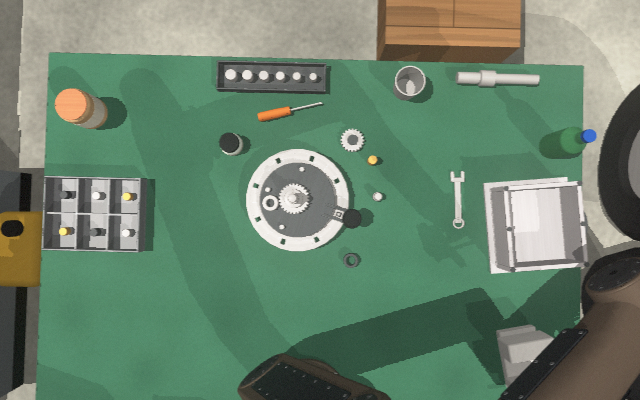

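View pics/scene0.png

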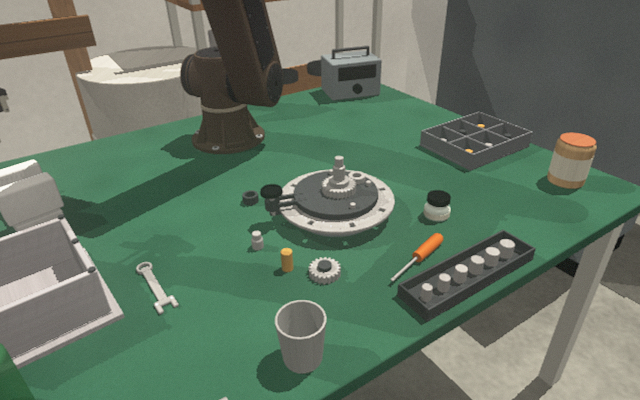

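The top view shows the table at about (297,200) and the black head at (352,218). Image up is +x and image left is +y. The socket at (377,196) is just outside the path. I'll measure these properly.

```bash
cat > h.py <<'E'
import numpy as np, cv2
from scipy.spatial.transform import Rotation as R
from station import arm
def cam(n):
    m=arm.camera_model(n); return m['camera_matrix'],np.array(m['eye']),R.from_euler('xyz',m['attitude']).as_matrix()
def ray(c,uv,z):
    K,e,A=c; d=A@np.linalg.solve(K,[uv[0],uv[1],1.]); return e+d*(z-e[2])/d[2]
def proj(c,p):
    K,e,A=c; v=K@(A.T@(np.asarray(p)-e)); return v[:2]/v[2]
E
python3 - <<'E'
from h import *
im=cv2.imread('pics/top0.png'); c=cam('top')
hsv=cv2.cvtColor(im,cv2.COLOR_BGR2HSV)
m=((hsv[:,:,1]<60)&(hsv[:,:,2]>120)).astype(np.uint8)
m[:, :235]=0;m[:,362:]=0;m[:140]=0;m[260:]=0
cs,_=cv2.findContours(m,cv2.RETR_EXTERNAL,cv2.CHAIN_APPROX_NONE)
k=max(cs,key=cv2.contourArea)
P=np.array([ray(c,p,0.042)[:2] for p in k[:,0]+0.0])
# circle fit robust, r=139
x=P.mean(0)
from scipy.optimize import least_squares
s=least_squares(lambda v:np.hypot(*(P-v[:2]).T)-v[2],[*x,.139],loss='soft_l1',f_scale=.001);print('axis',s.x)
g=cv2.cvtColor(im,cv2.COLOR_BGR2GRAY)
crop=cv2.resize(im[140:270,235:405],None,fx=4.5,fy=4.5,interpolation=cv2.INTER_CUBIC);cv2.imwrite('pics/topcrop.png',crop)
print(ray(c,(352,218),.092))
cv2.imwrite('pics/wrist0.png',arm.grab_frame('wrist')[:,:,::-1])
E
```

```text
axis [0.54951064 0.03411731 0.10349557]
[ 0.50539475 -0.10750909  0.092     ]
```

View pics/topcrop.png

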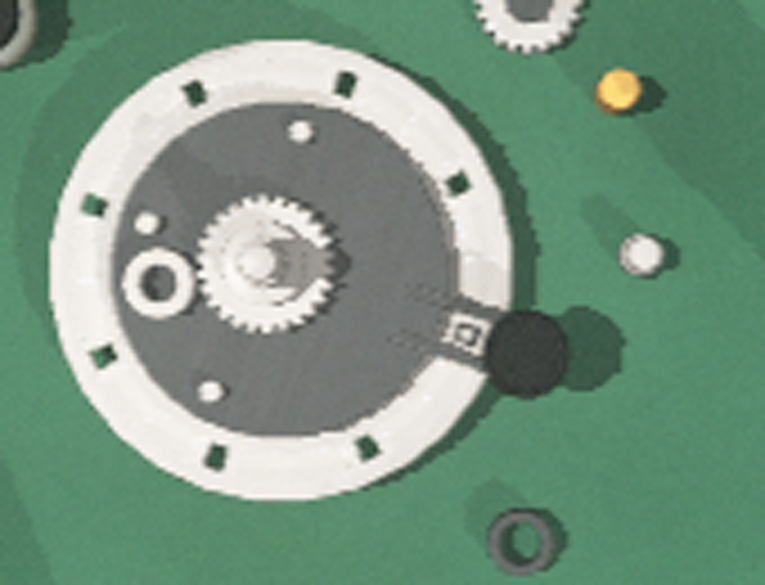

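View pics/wrist0.png

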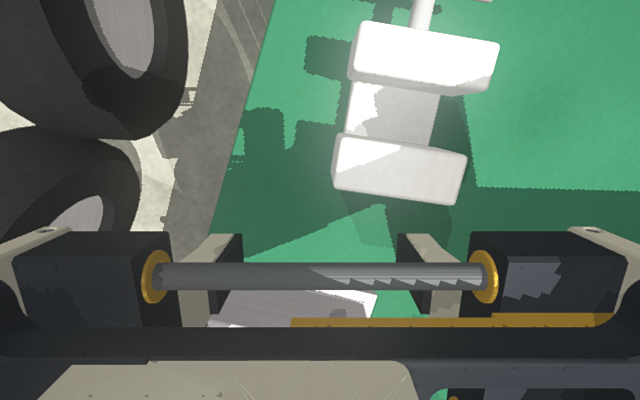

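The crop shows seven free holes around the plate, the pin between the arm bars at crop (467,335), and the head at crop (527,353). I'll fit the axis and yaw to the holes and the head centre to its dark blob.

Run:
```python
from h import *
from scipy.optimize import least_squares
im=cv2.imread('pics/top0.png'); c=cam('top')
hsv=cv2.cvtColor(im,cv2.COLOR_BGR2HSV)
px=np.array([[195,93],[346,83],[459,183],[95,205],[103,355],[216,457],[368,447]])/4.5+[235,140]-.4
H=[]
for p in px:
    x,y=np.round(p).astype(int);w=hsv[y-4:y+5,x-4:x+5].astype(float)
    yy,xx=np.mgrid[y-4:y+5,x-4:x+5]; g=np.clip(200-w[:,:,2],0,None)*(((xx-p[0])**2+(yy-p[1])**2)<16)
    u=(g*xx).sum()/g.sum(),(g*yy).sum()/g.sum(); H.append(ray(c,u,.042)[:2])
H=np.array(H)
def f(v):
    a=np.arctan2(H[:,1]-v[1],H[:,0]-v[0]); n=np.round((a-v[2])/(np.pi/4))
    t=v[2]+n*np.pi/4
    return (H-v[:2]-v[3]*np.c_[np.cos(t),np.sin(t)]).ravel()
for a0 in np.deg2rad([-90,-100,-110,-120]):
    s=least_squares(f,[.554,.034,a0,.118]);print('axis,yaw deg,r',s.x[:2],np.rad2deg(s.x[2]),s.x[3],np.sqrt(np.mean(s.fun**2)))
# plate outer contour
m=((hsv[:,:,1]<60)&(hsv[:,:,2]>60)).astype(np.uint8)
m[:, :235]=0;m[:,362:]=0;m[:140]=0;m[260:]=0
cs,_=cv2.findContours(m,cv2.RETR_EXTERNAL,cv2.CHAIN_APPROX_NONE)
k=max(cs,key=cv2.contourArea)[:,0]; P=np.array([ray(c,p,.042)[:2] for p in k+0.])
s=least_squares(lambda v:np.hypot(*(P-v[:2]).T)-v[2],[.55,.034,.139],loss='soft_l1',f_scale=.001);print('plate',s.x)
# head
d=((hsv[:,:,2]<75)&(hsv[:,:,1]<70)).astype(np.uint8)
d[:200]=0;d[236:]=0;d[:,:338]=0;d[:,372:]=0
cs,_=cv2.findContours(d,cv2.RETR_EXTERNAL,cv2.CHAIN_APPROX_NONE);k=max(cs,key=cv2.contourArea)
print('head',cv2.minEnclosingCircle(k),cv2.boundingRect(k)); (u,r)=cv2.minEnclosingCircle(k)
print('head pos', ray(c,u,.085))
for n,u in [('socket',(641,255)),('bolt',(619,90))]:
    u=np.array(u)/4.5+[235,140]-.4; print(n,ray(c,u,.04))
```

```text
axis,yaw deg,r [0.55028733 0.03848622] -107.58841218363918 0.1180296986960702 0.00025451872319369386
axis,yaw deg,r [0.55028733 0.03848622] -107.58841218347159 0.11802969869553948 0.0002545187231936902
axis,yaw deg,r [0.55028733 0.03848622] -107.58841209025242 0.11802969869583489 0.00025451872319373137
axis,yaw deg,r [0.55028733 0.03848622] -107.58841218652158 0.11802969860572234 0.0002545187231937036
plate [0.55006599 0.0374906  0.13865875]
head ((351.6325378417969, 218.4036102294922), 9.765243530273438) (342, 209, 20, 19)
head pos [ 0.5042031  -0.10703916  0.085     ]
socket [ 0.56485821 -0.17704721  0.04      ]
bolt [ 0.6636195  -0.16154873  0.04      ]
```

```bash
cat >> h.py <<'E'
AX=np.array([.5503,.0385]); Y0=np.deg2rad(-107.59)
def head(deg): a=Y0+np.deg2rad(deg); return AX+.152*np.array([np.cos(a),np.sin(a)])
E
python3 - <<'E'
from h import *
s=arm.get_state(); A=R.from_euler('xyz',s['ee_rot']).as_matrix(); print(A.round(4))
az=np.rad2deg(np.arctan2(A[1,2],A[0,2])); print('z az',az, s['eef_pos'])
for tgt in (-85,95):
    print(tgt,'twist', [(tgt-az+180)%360-180], '(sign flips since x down)')
print(head(0),head(45))
E
```

```text
[[-6.000e-04 -9.395e-01 -3.426e-01]
 [ 1.200e-03 -3.426e-01  9.395e-01]
 [-1.000e+00  1.000e-04  1.300e-03]]
z az 110.03650060963116 [ 0.23116404 -0.63380298  0.23683525]
-85 twist [np.float64(164.96349939036884)] (sign flips since x down)
95 twist [np.float64(-15.036500609631162)] (sign flips since x down)
[ 0.50436506 -0.106393  ] [ 0.62027392 -0.09643573]
```

Request:
jog_arm --motion '[{"dx": 0, "dy": -0.012, "dz": 0.01, "twist": 1}, {"dx": 0, "dy": -0.036, "dz": 0.03, "twist": 2}, {"dx": 0, "dy": -0.061, "dz": 0.05, "twist": 3}, {"dx": 0, "dy": -0.085, "dz": 0.07, "twist": 4}, {"dx": 0, "dy": -0.109, "dz": 0.09, "twist": 5}, {"dx": 0, "dy": -0.133, "dz": 0.11, "twist": 6}, {"dx": 0, "dy": -0.157, "dz": 0.13, "twist": 7}, {"dx": 0, "dy": -0.181, "dz": 0.15, "twist": 8}, {"dx": 0, "dy": -0.206, "dz": 0.171, "twist": 9}, {"dx": 0, "dy": -0.23, "dz": 0.191, "twist": 10}, {"dx": 0, "dy": -0.254, "dz": 0.211, "twist": 11}, {"dx": 0, "dy": -0.278, "dz": 0.231, "twist": 12}, {"dx": 0, "dy": -0.302, "dz": 0.251, "twist": 13}, {"dx": 0, "dy": -0.327, "dz": 0.271, "twist": 14}, {"dx": 0, "dy": -0.351, "dz": 0.291, "twist": 15}, {"dx": 0, "dy": -0.375, "dz": 0.311, "twist": 15}, {"dx": 0, "dy": -0.4, "dz": 0.332, "twist": 15}, {"dx": 0, "dy": -0.417, "dz": 0.346, "twist": 15}, {"dx": 0, "dy": -0.4241, "dz": 0.3516, "twist": 15}, {"dx": 0, "dy": -0.4241, "dz": 0.3516, "twist": 15}]' --gripper 0.0876

```text
t: 1.82
eef_pos: [0.51, -0.157, 0.2373]
ee_rot: [1.203, 1.57, 2.864]
force: [0.4, -1.6, 0.5]
width: 0.0872
```

```bash
cat > look.py <<'E'
from h import *
import sys
t=sys.argv[1]; s=arm.get_state(); A=R.from_euler('xyz',s['ee_rot']).as_matrix()
print(s['t'],s['eef_pos'],s['force'].round(2),'zaz',np.rad2deg(np.arctan2(A[1,2],A[0,2])),s['q'].round(2))
print(A.round(3))
for n in sys.argv[2:]:
    cv2.imwrite(f'pics/{n}{t}.png',arm.grab_frame(n)[:,:,::-1])
E
python3 look.py 1 wrist scene top
```

```text
1.8167 [ 0.5099914  -0.15697213  0.23727986] [ 0.41 -1.57  0.48] zaz 95.17609160177275 [ 0.07  0.13 -0.3  -0.   -1.15 -1.55]
[[-0.    -0.996 -0.09 ]
 [ 0.    -0.09   0.996]
 [-1.     0.     0.   ]]
```

View pics/wrist1.png

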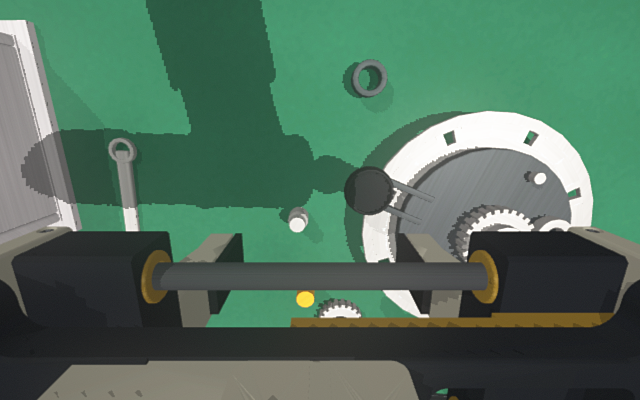

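View pics/scene1.png

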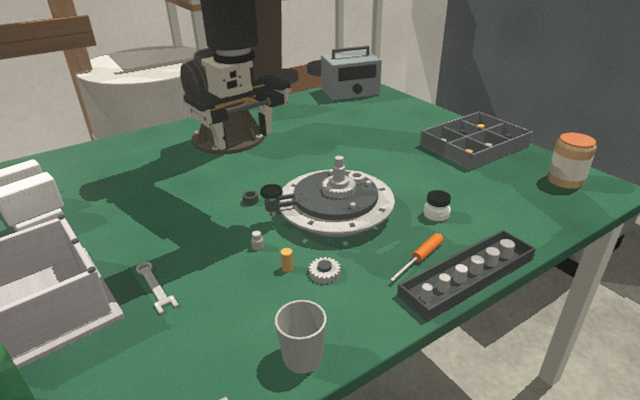

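Run:
```python
from h import *
s=arm.get_state(); A=R.from_euler('xyz',s['ee_rot']).as_matrix();p=s['eef_pos']
c=cam('wrist'); cs=cam('scene')
for z in (.0436,.055,.0651):
  for y in (-.0095,.0095):
    q=p+A@[.011,y,z]; print(z,y,proj(c,q).round(),proj(cs,q).round())
print('head',proj(c,[*head(0),.092]))
im=cv2.imread('pics/scene1.png')[60:160,170:300]
cv2.imwrite('pics/s1c.png',cv2.resize(im,None,fx=6,fy=6,interpolation=cv2.INTER_CUBIC))
```

```text
0.0436 -0.0095 [393. 265.] [263. 137.]
0.0436 0.0095 [395. 234.] [258. 134.]
0.055 -0.0095 [412. 265.] [268. 135.]
0.055 0.0095 [415. 234.] [263. 132.]
0.0651 -0.0095 [429. 265.] [272. 134.]
0.0651 0.0095 [433. 234.] [267. 131.]
head [370.81171029 192.89002692]
```

View pics/s1c.png

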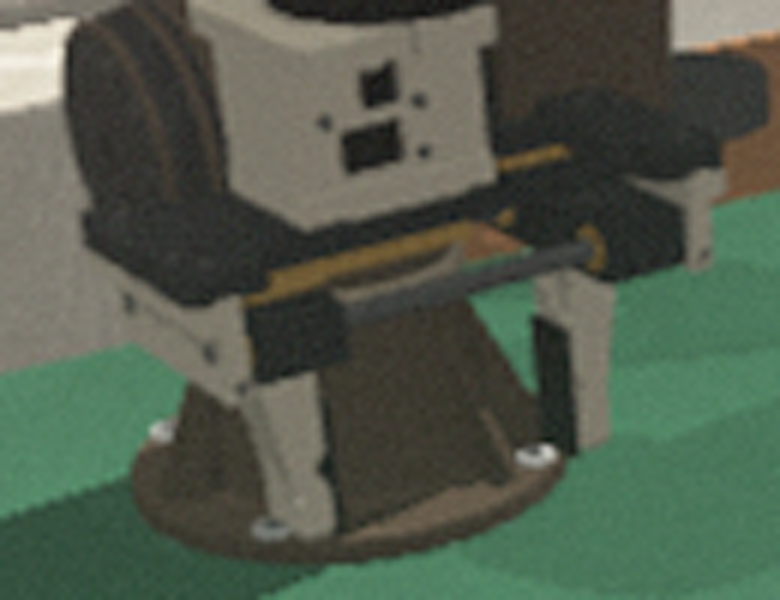

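Request:
jog_arm --motion '[{"dx": 0.01, "dy": 0, "dz": 0, "twist": 0}, {"dx": 0.03, "dy": 0, "dz": 0, "twist": 0}, {"dx": 0.05, "dy": 0, "dz": 0, "twist": 0}, {"dx": 0.07, "dy": 0, "dz": 0, "twist": 0}, {"dx": 0.09, "dy": 0, "dz": 0, "twist": 0}, {"dx": 0.105, "dy": 0, "dz": 0, "twist": 0}, {"dx": 0.115, "dy": 0, "dz": 0, "twist": 0}, {"dx": 0.122, "dy": 0, "dz": 0, "twist": 0}, {"dx": 0.126, "dy": 0, "dz": 0, "twist": 0}, {"dx": 0.126, "dy": 0, "dz": 0, "twist": 0}, {"dx": 0.126, "dy": 0, "dz": 0, "twist": 0}]'

```text
t: 2.88
eef_pos: [0.5095, -0.1587, 0.112]
ee_rot: [-1.861, 1.57, -0.202]
force: [0.7, -0.3, -0.2]
width: 0.0874
```

```bash
python3 look.py 2 wrist scene
python3 - <<'E'
import cv2
im=cv2.imread('pics/scene2.png')[120:230,200:360]
cv2.imwrite('pics/s2c.png',cv2.resize(im,None,fx=5,fy=5,interpolation=cv2.INTER_CUBIC))
E
```

```text
2.8833 [ 0.50954968 -0.1586592   0.11201717] [ 0.73 -0.29 -0.19] zaz 95.03757453162815 [ 0.07  0.25 -0.47  0.   -0.86 -1.55]
[[ 0.001 -0.996 -0.088]
 [-0.    -0.088  0.996]
 [-1.    -0.001 -0.   ]]
```

View pics/s2c.png

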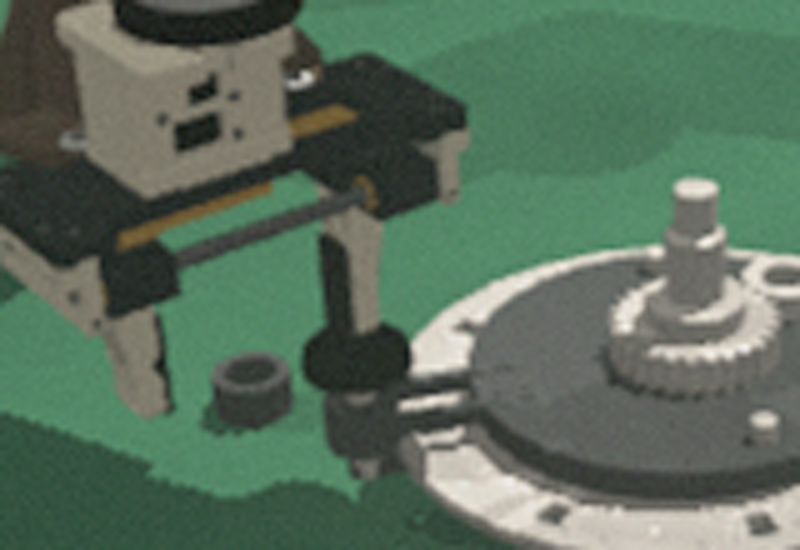

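View pics/wrist2.png

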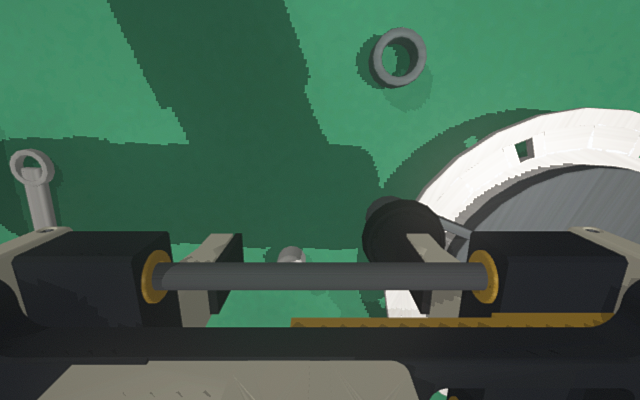

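Run:
```python
from h import *
s=arm.get_state(); A=R.from_euler('xyz',s['ee_rot']).as_matrix();p=s['eef_pos']
c=cam('wrist')
print('head',proj(c,[*head(0),.092]),proj(c,[*head(0)+A[:2,2]*.024,.092]),proj(c,[*head(0)+A[:2,1]*.024,.092]))
for z in (.0436,.052,.0651): print(z,proj(c,p+A@[.011,0,z]))
d=np.array([*head(0),0])-p; print('head in tool y,z',A[:,1]@d,A[:,2]@d)
im=cv2.imread('pics/wrist2.png')[170:330,340:500]
cv2.imwrite('pics/w2c.png',cv2.resize(im,None,fx=4,fy=4,interpolation=cv2.INTER_CUBIC))
```

```text
head [404.63969862 241.68761334] [444.38285158 241.68226523] [407.82084603 203.53676933]
0.0436 [393.63143597 249.5581752 ]
0.052 [408.25081063 249.55479282]
0.0651 [431.04869757 249.54951823]
head in tool y,z 0.0009515820153436505 0.05244900615140934
```

View pics/w2c.png

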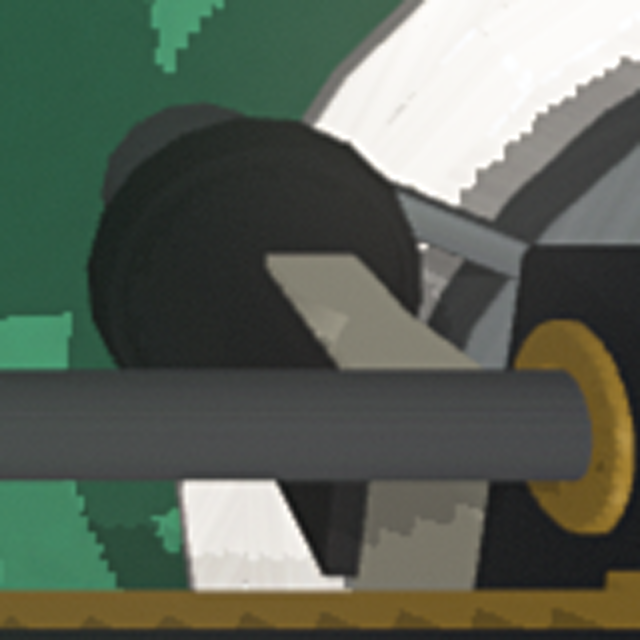

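The wrist view shows the fingertip centred over the dish: head at (405,241), tip spanning about columns 394–429. The fingertip fits inside the dish floor, so I'll press down gently.

Request:
jog_arm --motion '[{"dx": 0.004, "dy": 0, "dz": 0, "twist": 0}, {"dx": 0.008, "dy": 0, "dz": 0, "twist": 0}, {"dx": 0.011, "dy": 0, "dz": 0, "twist": 0}, {"dx": 0.0135, "dy": 0, "dz": 0, "twist": 0}, {"dx": 0.016, "dy": 0, "dz": 0, "twist": 0}, {"dx": 0.018, "dy": 0, "dz": 0, "twist": 0}, {"dx": 0.018, "dy": 0, "dz": 0, "twist": 0}, {"dx": 0.018, "dy": 0, "dz": 0, "twist": 0}]'

```text
t: 3.65
eef_pos: [0.5097, -0.1586, 0.094]
ee_rot: [-2.037, 1.57, -0.378]
force: [-0.8, 0.6, 6.7]
width: 0.0872
```

Request:
jog_arm --motion '[{"dx": 0.002, "dy": 0, "dz": 0, "twist": 0}, {"dx": 0.004, "dy": 0, "dz": 0, "twist": 0}, {"dx": 0.006, "dy": 0, "dz": 0, "twist": 0}, {"dx": 0.008, "dy": 0, "dz": 0, "twist": 0}, {"dx": 0.0095, "dy": 0, "dz": 0, "twist": 0}, {"dx": 0.011, "dy": 0, "dz": 0, "twist": 0}, {"dx": 0.011, "dy": 0, "dz": 0, "twist": 0}, {"dx": 0.011, "dy": 0, "dz": 0, "twist": 0}, {"dx": 0.011, "dy": 0, "dz": 0, "twist": 0}]'

```text
t: 4.4
eef_pos: [0.5103, -0.1587, 0.0836]
ee_rot: [-1.935, 1.569, -0.275]
force: [-1.6, -0.3, 8.6]
width: 0.0878
```

Run:
```python
from h import *
s=arm.get_state(); A=R.from_euler('xyz',s['ee_rot']).as_matrix();p=s['eef_pos']
print(s['t'],p,s['force'],A.round(3).tolist())
for d in list(range(3,46,3)):
    v=np.array([*(head(d)-head(0)),0]); print(d,(A.T@v)[1:].round(4))
```

```text
4.4 [ 0.51026654 -0.15869671  0.08358189] [-1.58390982 -0.25400979  8.62363352] [[0.002, -0.996, -0.089], [-0.001, -0.089, 0.996], [-1.0, -0.002, -0.001]]
3 [-0.0074 -0.0029]
6 [-0.015  -0.0054]
9 [-0.0227 -0.0074]
12 [-0.0304 -0.0091]
15 [-0.0383 -0.0104]
18 [-0.0462 -0.0112]
21 [-0.0542 -0.0117]
24 [-0.0621 -0.0117]
27 [-0.0701 -0.0113]
30 [-0.078  -0.0105]
33 [-0.0858 -0.0093]
36 [-0.0936 -0.0077]
39 [-0.1013 -0.0056]
42 [-0.1089 -0.0032]
45 [-0.1163 -0.0004]
```

Request:
jog_arm --motion '[{"dx": 0.001, "dy": 0, "dz": 0, "twist": 0}, {"dx": 0.001, "dy": -0.0037, "dz": -0.0015, "twist": 0}, {"dx": 0.001, "dy": -0.0074, "dz": -0.0029, "twist": 0}, {"dx": 0.001, "dy": -0.0112, "dz": -0.0042, "twist": 0}, {"dx": 0.001, "dy": -0.015, "dz": -0.0054, "twist": 0}, {"dx": 0.001, "dy": -0.019, "dz": -0.0065, "twist": 0}, {"dx": 0.001, "dy": -0.0227, "dz": -0.0074, "twist": 0}, {"dx": 0.001, "dy": -0.0265, "dz": -0.0083, "twist": 0}, {"dx": 0.001, "dy": -0.0304, "dz": -0.0091, "twist": 0}, {"dx": 0.001, "dy": -0.0343, "dz": -0.0098, "twist": 0}, {"dx": 0.001, "dy": -0.0383, "dz": -0.0104, "twist": 0}, {"dx": 0.001, "dy": -0.0383, "dz": -0.0104, "twist": 0}]'

```text
t: 5.4
eef_pos: [0.5505, -0.1656, 0.0829]
ee_rot: [-1.86, 1.567, -0.201]
force: [-0.3, -1.3, 9.5]
width: 0.0874
```

```bash
python3 look.py 3 wrist scene top
python3 - <<'E'
import cv2
im=cv2.imread('pics/scene3.png')[120:230,200:360]
cv2.imwrite('pics/s3c.png',cv2.resize(im,None,fx=5,fy=5,interpolation=cv2.INTER_CUBIC))
E
```

```text
5.4 [ 0.55046552 -0.16564444  0.08287466] [-0.33 -1.28  9.48] zaz 95.09452003285745 [ 0.05  0.34 -0.41  0.   -0.82 -1.53]
[[ 0.003 -0.996 -0.089]
 [-0.001 -0.089  0.996]
 [-1.    -0.003 -0.001]]
```

View pics/s3c.png

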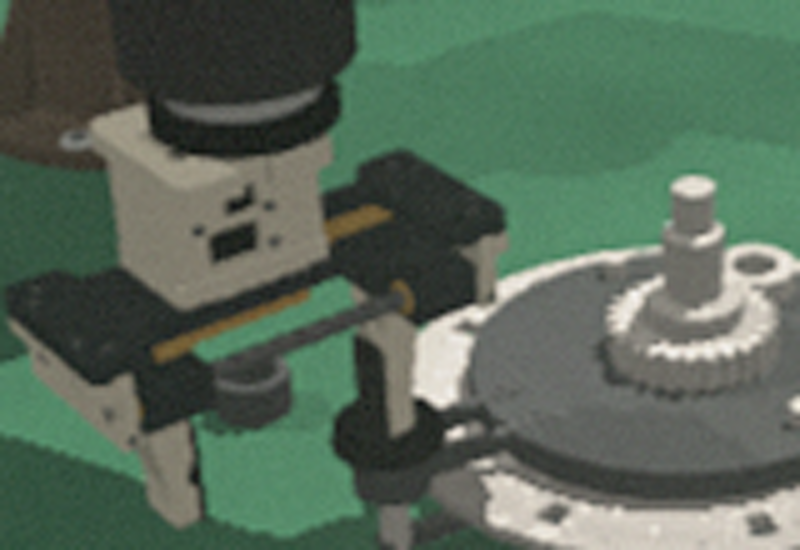

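View pics/wrist3.png

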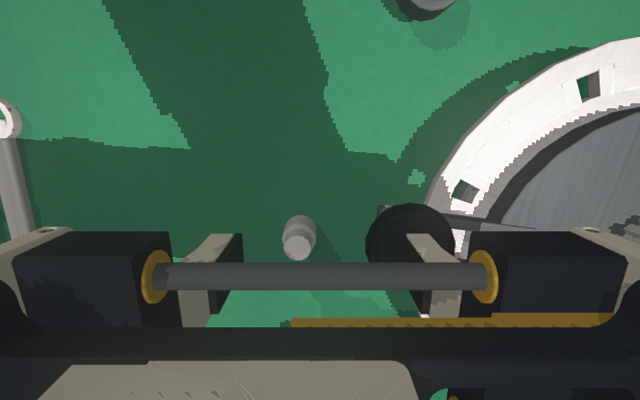

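View pics/top3.png

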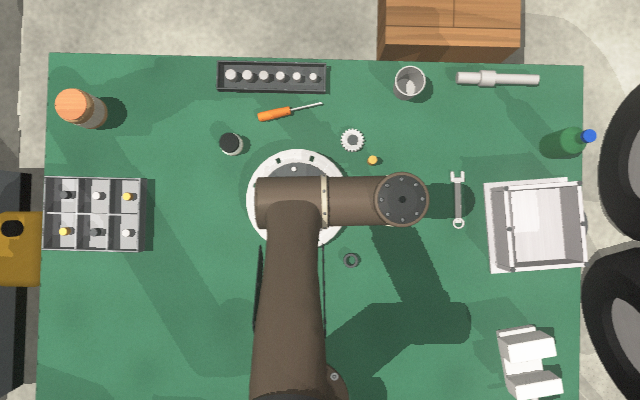

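The head followed: force is 9.5 N, it is still pressed, and the finger sits in the dish. Continuing to about 42°.

Request:
jog_arm --motion '[{"dx": 0, "dy": -0.004, "dz": -0.0004, "twist": 0}, {"dx": 0, "dy": -0.0079, "dz": -0.0008, "twist": 0}, {"dx": 0, "dy": -0.0119, "dz": -0.0011, "twist": 0}, {"dx": 0, "dy": -0.0159, "dz": -0.0013, "twist": 0}, {"dx": 0, "dy": -0.0199, "dz": -0.0013, "twist": 0}, {"dx": 0, "dy": -0.0238, "dz": -0.0013, "twist": 0}, {"dx": 0, "dy": -0.0278, "dz": -0.0011, "twist": 0}, {"dx": 0, "dy": -0.0318, "dz": -0.0009, "twist": 0}, {"dx": 0, "dy": -0.0357, "dz": -0.0005, "twist": 0}, {"dx": 0, "dy": -0.0397, "dz": -0.0001, "twist": 0}, {"dx": 0, "dy": -0.0436, "dz": 0.0005, "twist": 0}, {"dx": 0, "dy": -0.0475, "dz": 0.0011, "twist": 0}, {"dx": 0, "dy": -0.0514, "dz": 0.0019, "twist": 0}, {"dx": 0, "dy": -0.0553, "dz": 0.0027, "twist": 0}, {"dx": 0, "dy": -0.0592, "dz": 0.0037, "twist": 0}, {"dx": 0, "dy": -0.063, "dz": 0.0048, "twist": 0}, {"dx": 0, "dy": -0.0668, "dz": 0.006, "twist": 0}, {"dx": 0, "dy": -0.0706, "dz": 0.0072, "twist": 0}, {"dx": 0, "dy": -0.0706, "dz": 0.0072, "twist": 0}, {"dx": 0, "dy": -0.0706, "dz": 0.0072, "twist": 0}]'

```text
t: 7.22
eef_pos: [0.62, -0.1521, 0.0831]
ee_rot: [-1.814, 1.567, -0.155]
force: [0.3, 1.3, 9.3]
width: 0.0875
```

```bash
python3 look.py 4 wrist scene
python3 - <<'E'
from h import *
s=arm.get_state(); A=R.from_euler('xyz',s['ee_rot']).as_matrix();p=s['eef_pos']
c=cam('wrist');cs=cam('scene')
for d in (40,42,45):
  print(d,proj(c,[*head(d),.0755]).round(1),proj(cs,[*head(d),.0755]).round(1))
print('tip-implied', (p+A@[0,.00,.0524])[:2], head(42))
im=cv2.imread('pics/scene4.png')[130:250,200:360]
cv2.imwrite('pics/s4c.png',cv2.resize(im,None,fx=5,fy=5,interpolation=cv2.INTER_CUBIC))
im=cv2.imread('pics/wrist4.png')[150:330,330:570]
cv2.imwrite('pics/w4c.png',cv2.resize(im,None,fx=3.3,fy=3.3,interpolation=cv2.INTER_CUBIC))
E
```

```text
7.2167 [ 0.61997654 -0.15213365  0.08313928] [0.28 1.3  9.33] zaz 95.09080936067565 [ 0.07  0.43 -0.26  0.   -0.87 -1.55]
[[ 0.004 -0.996 -0.089]
 [-0.001 -0.089  0.996]
 [-1.    -0.004 -0.001]]
40 [409.2 240.3] [295.3 216. ]
42 [411.5 248.6] [297.4 216.8]
45 [415.3 260.6] [300.5 217.8]
tip-implied [ 0.61529153 -0.09995171] [ 0.61311603 -0.09991296]
```

View pics/s4c.png

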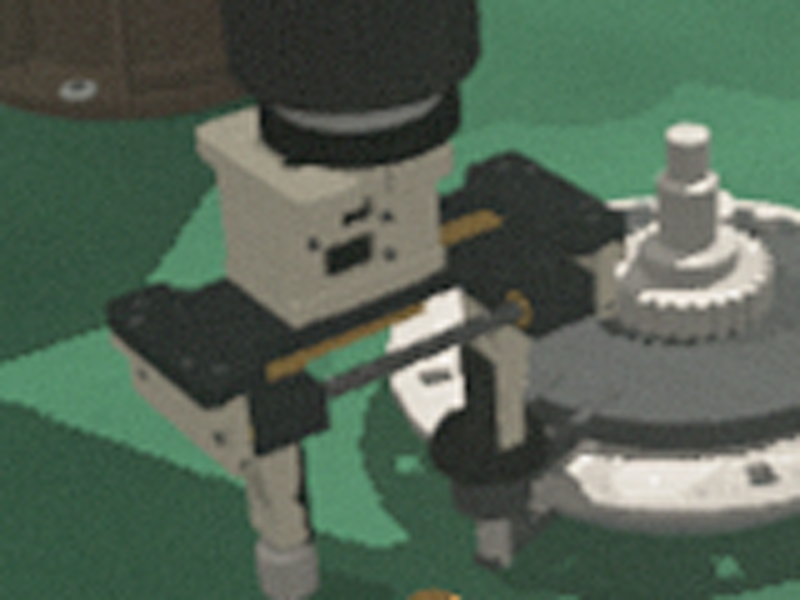

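View pics/w4c.png

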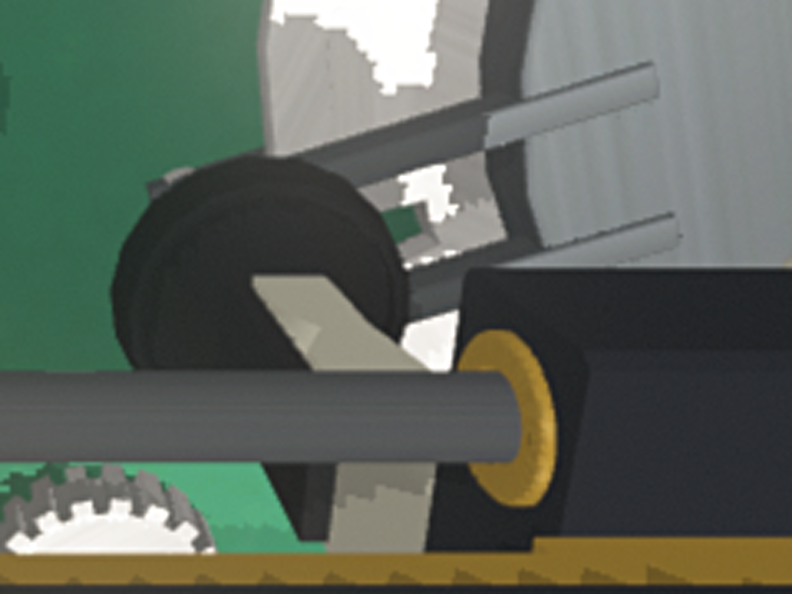

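```bash
cat > hm.py <<'E'
from h import *
from scipy.optimize import least_squares
def headfit(im,c,guess,z,dbg=None):
    # rim points: radial gradient search around predicted outline (visible upper part only), fit circle of given plane
    g=cv2.GaussianBlur(cv2.cvtColor(im,cv2.COLOR_BGR2GRAY),(3,3),0).astype(float); pts=[]
    for a in np.deg2rad(np.arange(0,360,4)):
        q=[proj(c,[guess[0]+r*np.cos(a),guess[1]+r*np.sin(a),z]) for r in np.arange(.018,.036,.0004)]
        q=np.array(q)
        if (q[:,1]>255).any(): continue
        v=cv2.remap(g.astype(np.float32),q[:,0].astype(np.float32).reshape(1,-1),q[:,1].astype(np.float32).reshape(1,-1),cv2.INTER_LINEAR)[0]
        d=v[3:]-v[:-3]; 
        w=np.where(d>12)[0]
        if len(w): pts.append(ray(c,q[w[0]+1:w[0]+3].mean(0),z)[:2])
    P=np.array(pts)
    s=least_squares(lambda v:np.hypot(*(P-v[:2]).T)-v[2],[*guess,.026],loss='soft_l1',f_scale=.0005)
    return s.x,len(P),np.median(np.abs(s.fun))
E
python3 - <<'E'
from hm import *
c=cam('wrist'); im=cv2.imread('pics/wrist4.png')
for d in (39,41,43,45):
    s,n,e=headfit(im,c,head(d),.0755-.004); h=s[:2]-AX
    print(d,s,n,e,'angle',np.rad2deg(np.arctan2(h[1],h[0])-Y0),'r',np.hypot(*h))
a=Y0+np.pi/4; h1=AX+.118*np.array([np.cos(a),np.sin(a)])
for z in (.042,.036): print('hole1 px',proj(c,[*h1,z]), 'crop',(proj(c,[*h1,z])-[330,150])*3.3)
for d in (39,41,43):
  for rr,tt in ((.118,0),):
    b=Y0+np.deg2rad(d); print('pin nose',d,(proj(c,[*(AX+.118*np.array([np.cos(b),np.sin(b)])),.036])-[330,150])*3.3)
  # bar centreline at r .09..0.1 z .06
E
```

```text
39 [ 0.60959083 -0.10178532  0.02463968] 56 0.0003015508585335006 angle 40.50108528619482 r 0.15230027604510538
41 [ 0.60977064 -0.10166077  0.02477741] 52 0.00033010145987442084 angle 40.58165978904702 r 0.15225570395788188
43 [ 0.60987102 -0.10151191  0.02486738] 48 0.0004911335568247525 angle 40.63835137007738 r 0.15215794860279516
45 [ 0.61090843 -0.10112588  0.02511027] 30 0.0004809784601019166 angle 41.05457227966643 r 0.15221290907060966
hole1 px [448.91283436 219.49381419] crop [392.41235339 229.32958684]
hole1 px [445.26998006 216.55954735] crop [380.3909342  219.64650627]
pin nose 39 [366.90772992 165.47751404]
pin nose 41 [370.76016117 183.94135774]
pin nose 43 [375.25944149 202.00172428]
```

The circle fit puts the head at 40.5°, with radius 152 mm as specified, so it lags the fingertip slightly. I'll advance about 4° and re-measure while it is still pressed.

Request:
jog_arm --motion '[{"dx": 0, "dy": -0.0025, "dz": 0.0009, "twist": 0}, {"dx": 0, "dy": -0.005, "dz": 0.0018, "twist": 0}, {"dx": 0, "dy": -0.0075, "dz": 0.0027, "twist": 0}, {"dx": 0, "dy": -0.01, "dz": 0.0036, "twist": 0}, {"dx": 0, "dy": -0.0108, "dz": 0.0038, "twist": 0}, {"dx": 0, "dy": -0.0108, "dz": 0.0038, "twist": 0}, {"dx": 0, "dy": -0.0108, "dz": 0.0038, "twist": 0}]'

```text
t: 7.9
eef_pos: [0.6299, -0.1473, 0.083]
ee_rot: [-1.797, 1.568, -0.138]
force: [-0.9, 1.8, 9.5]
width: 0.0875
```

```bash
python3 look.py 5 wrist
python3 - <<'E'
from hm import *
c=cam('wrist'); im=cv2.imread('pics/wrist5.png')
for d in (41,43,45):
    s,n,e=headfit(im,c,head(d),.0715); h=s[:2]-AX
    print(d,s,n,e,'angle',np.rad2deg(np.arctan2(h[1],h[0])-Y0),'r',np.hypot(*h))
cv2.imwrite('pics/w5c.png',cv2.resize(im[150:330,330:570],None,fx=3.3,fy=3.3,interpolation=cv2.INTER_CUBIC))
a=Y0+np.pi/4; h1=AX+.118*np.array([np.cos(a),np.sin(a)])
print('hole1',(proj(c,[*h1,.042])-[330,150])*3.3)
E
```

```text
7.9 [ 0.62989401 -0.14731198  0.08302333] [-0.87  1.75  9.49] zaz 95.08932014285485 [ 0.07  0.44 -0.24  0.   -0.88 -1.55]
[[ 0.003 -0.996 -0.089]
 [-0.    -0.089  0.996]
 [-1.    -0.003 -0.001]]
41 [ 0.61899567 -0.09728367  0.02485685] 46 0.0007128204455000373 angle 44.42575907452065 r 0.15217194130113854
43 [ 0.61930939 -0.0972734   0.02470392] 56 0.0003211958805889991 angle 44.53281170443498 r 0.15230466592877456
45 [ 0.61934708 -0.09717307  0.02475481] 52 0.0003198692219359006 angle 44.56256707969818 r 0.15223232850608376
hole1 [379.0188438  180.21009393]
```

View pics/w5c.png

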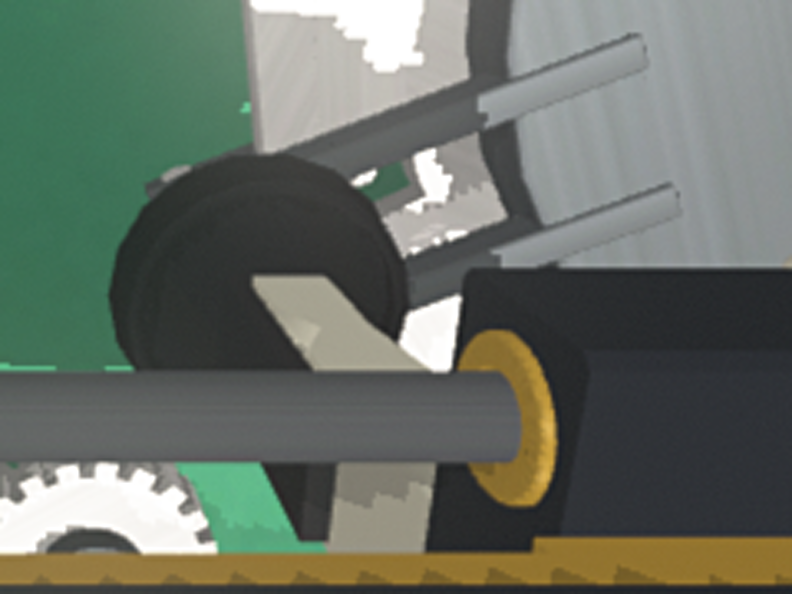

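Now at 44.55°. I'll nudge about 1 mm more, then let the plunger rise slowly.

Request:
jog_arm --motion '[{"dx": 0, "dy": -0.0006, "dz": 0.0002, "twist": 0}, {"dx": 0, "dy": -0.0011, "dz": 0.0005, "twist": 0}, {"dx": 0, "dy": -0.0011, "dz": 0.0005, "twist": 0}, {"dx": 0, "dy": -0.0011, "dz": 0.0005, "twist": 0}, {"dx": -0.001, "dy": -0.0011, "dz": 0.0005, "twist": 0}, {"dx": -0.002, "dy": -0.0011, "dz": 0.0005, "twist": 0}, {"dx": -0.003, "dy": -0.0011, "dz": 0.0005, "twist": 0}, {"dx": -0.004, "dy": -0.0011, "dz": 0.0005, "twist": 0}, {"dx": -0.005, "dy": -0.0011, "dz": 0.0005, "twist": 0}, {"dx": -0.006, "dy": -0.0011, "dz": 0.0005, "twist": 0}, {"dx": -0.007, "dy": -0.0011, "dz": 0.0005, "twist": 0}, {"dx": -0.008, "dy": -0.0011, "dz": 0.0005, "twist": 0}, {"dx": -0.009, "dy": -0.0011, "dz": 0.0005, "twist": 0}, {"dx": -0.01, "dy": -0.0011, "dz": 0.0005, "twist": 0}, {"dx": -0.01, "dy": -0.0011, "dz": 0.0005, "twist": 0}, {"dx": -0.01, "dy": -0.0011, "dz": 0.0005, "twist": 0}]'

```text
t: 9.28
eef_pos: [0.6307, -0.1469, 0.0928]
ee_rot: [-1.833, 1.568, -0.174]
force: [0.4, 0.6, 7.4]
width: 0.0871
```

The plunger has followed up past the locking depth and still pushes back at 7.4 N, so the pin has entered the hole. I'll raise the rest of the way and lift clear.

Request:
jog_arm --motion '[{"dx": -0.001, "dy": 0, "dz": 0, "twist": 0}, {"dx": -0.002, "dy": 0, "dz": 0, "twist": 0}, {"dx": -0.003, "dy": 0, "dz": 0, "twist": 0}, {"dx": -0.004, "dy": 0, "dz": 0, "twist": 0}, {"dx": -0.005, "dy": 0, "dz": 0, "twist": 0}, {"dx": -0.006, "dy": 0, "dz": 0, "twist": 0}, {"dx": -0.008, "dy": 0, "dz": 0, "twist": 0}, {"dx": -0.011, "dy": 0, "dz": 0, "twist": 0}, {"dx": -0.015, "dy": 0, "dz": 0, "twist": 0}, {"dx": -0.02, "dy": 0, "dz": 0, "twist": 0}, {"dx": -0.03, "dy": 0, "dz": 0, "twist": 0}, {"dx": -0.045, "dy": 0, "dz": 0, "twist": 0}, {"dx": -0.065, "dy": 0, "dz": 0, "twist": 0}, {"dx": -0.09, "dy": 0, "dz": 0, "twist": 0}, {"dx": -0.115, "dy": 0, "dz": 0, "twist": 0}, {"dx": -0.135, "dy": 0, "dz": 0, "twist": 0}, {"dx": -0.145, "dy": 0, "dz": 0, "twist": 0}, {"dx": -0.145, "dy": 0, "dz": 0, "twist": 0}]'

```text
t: 10.78
eef_pos: [0.6306, -0.1469, 0.2399]
ee_rot: [-1.711, 1.566, -0.052]
force: [-0.5, 0.1, 1.0]
width: 0.0875
```

```bash
python3 look.py 6 wrist scene
python3 - <<'E'
from hm import *
c=cam('wrist'); im=cv2.imread('pics/wrist6.png')
for z in (.088,.072):
    s,n,e=headfit(im,c,head(45),z); h=s[:2]-AX
    print(z,s,n,e,'angle',np.rad2deg(np.arctan2(h[1],h[0])-Y0),'r',np.hypot(*h))
E
```

```text
10.7833 [ 0.63058166 -0.1468549   0.23993283] [-0.48  0.07  0.99] zaz 95.05804202318775 [ 0.07  0.31 -0.05  0.   -1.2  -1.56]
[[ 0.005 -0.996 -0.088]
 [-0.    -0.088  0.996]
 [-1.    -0.005 -0.001]]
0.088 [ 0.61709941 -0.09697745  0.02399041] 85 0.00037880430027946443 angle 43.8363659822063 r 0.15105065782634172
0.072 [ 0.62030764 -0.09398799  0.02528197] 85 0.0004588485580132688 angle 45.442306405981945 r 0.14984704473564084
```

View pics/wrist6.png

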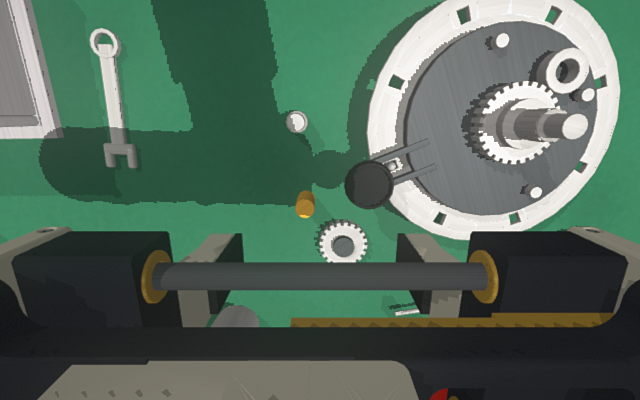

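View pics/scene6.png

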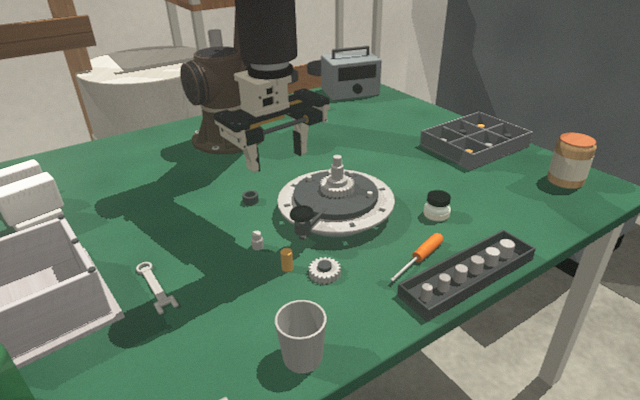

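The head is at the new hole, and the socket, bolt and gear look undisturbed. I'll move the arm aside so the top camera can check this properly.

Request:
jog_arm --motion '[{"dx": 0, "dy": 0.012, "dz": -0.01, "twist": 0}, {"dx": 0, "dy": 0.036, "dz": -0.03, "twist": 0}, {"dx": 0, "dy": 0.06, "dz": -0.05, "twist": 0}, {"dx": 0, "dy": 0.084, "dz": -0.07, "twist": 0}, {"dx": 0, "dy": 0.108, "dz": -0.09, "twist": 0}, {"dx": 0, "dy": 0.132, "dz": -0.11, "twist": 0}, {"dx": 0, "dy": 0.156, "dz": -0.13, "twist": 0}, {"dx": 0, "dy": 0.18, "dz": -0.15, "twist": 0}, {"dx": 0, "dy": 0.204, "dz": -0.17, "twist": 0}, {"dx": 0, "dy": 0.228, "dz": -0.19, "twist": 0}, {"dx": 0, "dy": 0.252, "dz": -0.21, "twist": 0}, {"dx": 0, "dy": 0.276, "dz": -0.23, "twist": 0}, {"dx": 0, "dy": 0.3, "dz": -0.25, "twist": 0}, {"dx": 0, "dy": 0.324, "dz": -0.27, "twist": 0}, {"dx": 0, "dy": 0.348, "dz": -0.29, "twist": 0}, {"dx": 0, "dy": 0.366, "dz": -0.305, "twist": 0}, {"dx": 0, "dy": 0.378, "dz": -0.315, "twist": 0}, {"dx": 0, "dy": 0.38, "dz": -0.318, "twist": 0}, {"dx": 0, "dy": 0.38, "dz": -0.318, "twist": 0}]'

```text
t: 12.47
eef_pos: [0.2773, -0.4971, 0.2351]
ee_rot: [0.673, 1.568, 2.329]
force: [0.3, -0.2, -1.0]
width: 0.0874
```

```bash
python3 look.py 7 top scene
python3 - <<'E'
from hm import *
c=cam('top')
for f,d in (('top0',0),('top7',45)):
    im=cv2.imread(f'pics/{f}.png')
    hsv=cv2.cvtColor(im,cv2.COLOR_BGR2HSV); u0=proj(c,[*head(d),.085])
    m=((hsv[:,:,2]<75)&(hsv[:,:,1]<70)).astype(np.uint8); yy,xx=np.mgrid[:400,:640]; m[np.hypot(xx-u0[0],yy-u0[1])>15]=0
    m=cv2.morphologyEx(m,cv2.MORPH_OPEN,np.ones((7,7),np.uint8))
    cs,_=cv2.findContours(m,cv2.RETR_EXTERNAL,cv2.CHAIN_APPROX_NONE);k=max(cs,key=cv2.contourArea);M=cv2.moments(k)
    u=M['m10']/M['m00'],M['m01']/M['m00']; h=ray(c,u,.087)[:2]-AX
    print(f,u0,u,'angle',np.rad2deg(np.arctan2(h[1],h[0])-Y0),np.hypot(*h))
cv2.imwrite('pics/t7c.png',cv2.resize(im[140:270,235:405],None,fx=4.5,fy=4.5,interpolation=cv2.INTER_CUBIC))
# head height check via scene cam: head centroid, start vs end
c=cam('scene')
for f,d in (('scene1',0),('scene6',45),('scene7',45)):
    im=cv2.imread(f'pics/{f}.png'); u=proj(c,[*head(d),.092]); print(f,'rim exp out',u,'pressed',proj(c,[*head(d),.075]))
a=cv2.imread('pics/scene1.png')[170:250,230:330];b=cv2.imread('pics/scene7.png')[170:250,230:330]
cv2.imwrite('pics/cmp.png',cv2.resize(np.hstack([a,b]),None,fx=4,fy=4,interpolation=cv2.INTER_CUBIC))
E
```

```text
12.4667 [ 0.27726106 -0.49705438  0.23508508] [ 0.29 -0.16 -0.96] zaz 94.91219823279573 [-0.72  0.19 -0.23 -0.   -1.16 -0.77]
[[-0.002 -0.996 -0.086]
 [ 0.002 -0.086  0.996]
 [-1.     0.002  0.002]]
top0 [351.38598305 218.33500531] (351.52228875582165, 218.36194278110446) angle 0.016419249858242967 0.15222397037770904
top7 [348.64926094 173.81058598] (348.71923076923076, 173.88397435897434) angle 44.87586147694942 0.15191204731419694
scene1 rim exp out [269.64197655 189.16691443] pressed [270.22941283 195.58013895]
scene6 rim exp out [300.20511286 211.28869686] pressed [300.55118289 218.019934  ]
scene7 rim exp out [300.20511286 211.28869686] pressed [300.55118289 218.019934  ]
```

View pics/t7c.png

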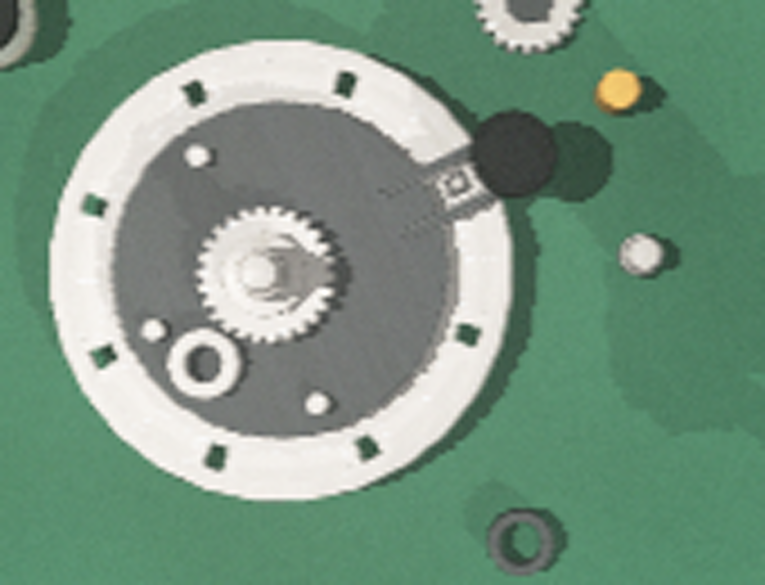

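View pics/cmp.png

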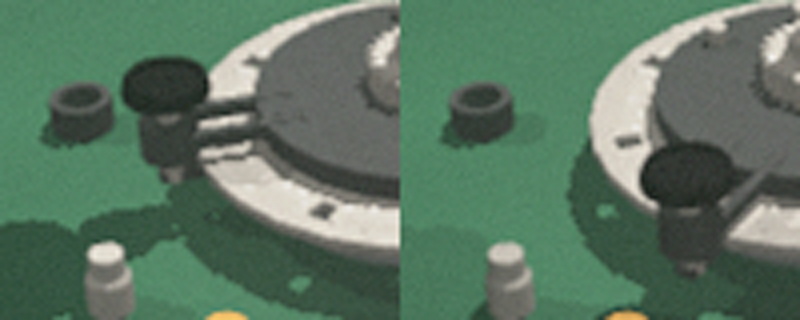

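The top view shows the pin in hole1, with the same square look as at the start, and the head at 44.9°. In the side view the head stands at its full height again. The bearing rode along and the loose parts nearby are unmoved.

```bash
python3 -c "
from station import arm
print(arm.job_done())"
```

```text
the job is handed in; nothing more can be done
None
```

The table is indexed one hole anticlockwise and the plunger is fully out, with its pin locked in hole1. I handed the job in at about 12.6 s of the 38 s allowed.

**What I did:** I pressed the plunger head down with one open fingertip inside its dish, to about 16 mm of its 17 mm travel at about 9.5 N. Keeping it pressed, I turned the table along the arc. The head lagged the fingertip by about 2°, so I corrected using the wrist camera, then let the plunger rise slowly and moved the arm clear.

**Last checks:**
- **Angle:** the top camera puts the head at 44.9°, 152 mm from the axis. The same method read 0.0° at the start.
- **Plunger:** the head stands at the same height as at the start, and the pin shows in hole1 as it did in hole0.
- **Surroundings:** the bearing rode round on the table. The socket, sleeve, spacer and spare gear look where they were.
- **Disagreement:** a rougher wrist-camera fit after lifting gave 43.8° to 45.4°, depending on the head height I assumed. I relied on the top view. I did not try turning the table to test the lock.

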